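# Unlock the colour case's combination padlock and hold it up open

## Robot

A 6-joint arm with a two-finger parallel gripper is mounted at the origin on the work surface. World frame = base frame: x ahead of the robot, y to its left, z up, the work surface at z = 0. Lengths are in m, angles in rad, forces in N, time in s.
With the tool pointing down it reaches from about 0.375 to 0.975 m from the base axis. Payload 3.8 kg.
Tool frame: the origin (TCP) lies between the finger pads; the fingertips stand 22 mm ahead of it and the grasp point (between the pads) lies 3 mm ahead of it; z points along the fingers, y is the direction in which the jaws open and shut (so a half turn about z gives the same grasp; the last joint's range is limited). The gripper opens to 85 mm and grips with 20 to 120 N. Pads are 22 mm wide; open, the fingers measure 114 mm over their backs; the gripper's body (76 mm by 85 mm) begins 54 mm behind the grasp point. The pads swing forward as they close: fully open they stand 13 mm farther back than shut.
Start: joints at [1.312, 0.264, 1.604, -0, 1.274, -0.037], TCP at [0.148, 0.658, 0.253] pointing down, gripper open.
Joint ranges: [-2.63, 2.63], [-0.94, 2.18], [0.31, 2.57], [-1.31, 4.45], [0, 2.66], [-2.55, 2.55]. Speed limits (rad/s): [2.57, 2.57, 3.14, 3.14, 3.14, 3.14].

## Interface

Orientations are given as a rotation vector (axis times angle).
In Python, from workcell import * gives the robot as it stands.
- The arm moves only by the tool step_arm, never from a script. Its argument "motion" is a list that holds one entry, the list of rows, each a list of 7 numbers: the finger opening in m, from 0 to 0.0854, then the shift along the world's x, y, z in m, then the turn, a rotation vector about the world's x, y, z in degrees. A call has exactly 8 rows; each row is the pose to reach, as a shift and turn from the pose measured when the call began; what a row does not reach only later rows make up. A row lasts 1/8 s, in which the tool goes at most 62.5 mm and 10.7 degrees, less where a joint would pass 70% of its speed; a pose out of reach is approached as far as the arm can. A call with a gripper value outside its range is refused whole. The fingers move at their own pace and stop on an object; "newtons" is the grip in N (left out, the last holds). Time passes only in rows, so rows that repeat a pose let the fingers close, or fill a call up. It gives the time, the measured TCP pose, the force and the opening at its end, in the units of the state.
- read_state(): the state, without advancing time (a new reading comes with each control period).
- read_camera(name): name is "side" or "top"; returns (picture, depth): 400x640x3 uint8, blue, green, red; 400x640 float32, m along the optical axis (not along the pixel's ray), 0 where there is no reading.
- get_calibration(name): a dict with "K" (3x3 intrinsics, pixels), "world_from_camera" (4x4, takes a point from camera to world coordinates). Camera axes: x right, y down, z forward; pixel columns grow to the right and rows downward; lengths in m; the calibration is good to about 2 mm. A picture is of the moment at which its call begins. get_calibration takes no time and is no camera call.
- finish_job(): hands the job in, once; it reports no verdict.
Trained networks look in the newest picture that a camera, given by its name, has taken for a name from the list of things; names that differ only in an ending like _2 or _b are one class to them, and where a whole thing is asked for, a point or a joint stands for the part that bears it (a point fixed in the world has none). Each returns a list of dicts, best first, with "score" (0 to 1); they miss things now and then, are a little off and sometimes report something else, mostly with a low value. They report only what shows in the picture. A call takes as long as a camera call. They do not tell look-alikes from the thing itself.
- spot_in(camera, thing): "xyz" ([x, y, z] in m, in the coordinates of the camera as it stood for that picture, good to about 4 mm: the middle of the surface that is visible of it).
- regions_of(camera, thing): "region" (400x640 bool, what is visible of it).
The state is a dict: "time": time; "q": joint angles; "joint_vel": joint speeds; "joint_torque": joint torques, N m; "tool_pos": TCP position; "tcp_rot": TCP orientation; "wrist_force": force on the tool from outside, world axes, zero at the start; "torque": the same for the moment, N m; "width": opening from 0.0 (shut) to 1.0 (fully open).
Only numpy, scipy, OpenCV 4.12 (cv2) and the standard library are available. Lean on these libraries where they do the work, as an engineer would, in place of code of your own. Each camera call takes 0.05 s, during which the arm holds its last target. There are 200 camera calls.

## Task

The padlock in the cradle on the colour case is shut round the T-shaped stud of the locking strap. Turn its dial until the white line points at the index mark beside the shackle and the dial catches in its notch (the shackle then springs out a few millimetres), pull the shackle fully out to its stop while the lock stays in its cradle, then take the lock by its body and lift it straight off, ending with it held still and level, dial up and shackle still open, at least 10 cm above where it sat. Finish while holding it there in the gripper; leave the mould, jar, brush and bowl where they are.

Things in the scene. Friction and masses are not known exactly. Their poses are not given: they have to be found in the camera images.
- case_lid (a point): centre of the flat lid top of the fixed, closed colour case (aluminium, grey lid, 266 mm along x, 346 mm along y, lid 60 mm above the bench). Its -x axis points to the front, where the padlock's shackle points; y along the case's long side, z up. A flat steel strap 3 mm thick lies across the lid along y, 62 mm in front of the centre.
- stud_top (a point): centre of the top of the fixed T-stud that rises from the strap inside the shackle: stem 8 mm thick, head 20 mm along x by 10 mm along y, 5 mm thick, top 38 mm above the lid (2 mm below the lock's top face). The head holds the shut shackle down; with the shackle fully out it has about 6 mm of room to the lock's body and 10 mm to the shackle, so the lock lifts straight up.
- cradle (a point): centre of the top of the black plinth on which the lock lies, 10 mm above the lid and 50 mm wide along y, slightly narrower than the lock; same axes as the case. Stops at the lock's four corners rise 8 mm above the lock's underside; the middle 54 mm of the lock's two long sides is free for fingers.
- lock_center (a point): centre, half-way up, of the loose padlock's plain steel case, 64 mm along x, 52 along y, 30 thick, lying dial up in the cradle, this point 25 mm above the lid. Axes as the case: -x towards the shackle, z out of the dial face. About 0.45 kg in all. Lift it by its two long sides (52 mm apart across y); the dial stands up between the fingers.
- dial_grip (a point): point on the axis of the black fluted dial (38 mm across, 21 mm tall) that stands on the middle of the lock's top face: 28 mm above lock_center, 13 mm above the lock's top face, 9.5 mm below the dial's top. The dial turns about z; its own -x axis is where the white pointer line on its top points.
- dial (a joint): dial angle, rad: 0 when its white line meets the black index line on the lock's top (shackle side, -x of the lock); positive counter-clockwise from above. Starts at 0.9 to 2.4, so turn it clockwise; takes 0.02 to 0.05 N m. Within about 0.2 of 0 the shackle clicks into the notch, and the dial then catches and turns no more than about 0.25 either way. Stops at -3 and 3.
- shackle_tab (a point): centre of the pull tab on the shackle's bow, a block 26 mm along x, 12 along y, 16 tall, to be pinched across y; both sides are free, with 15 mm of space below. It moves with the shackle; shut, it lies 71 mm to -x of lock_center and 2 mm lower. The U-shaped shackle is 8 mm round bar, 50 mm wide, its bow just behind the tab.
- shackle (a joint): how far the shackle is out of the lock, m, sliding to -x of the lock: 0 shut (1 mm of play), about 0.005 when it has sprung out at the notch, 0.022 at its stop, fully open. Pulling it takes about 3 N, and it stays where it is left. It is blocked until the dial is in its notch.
- mould: bystander: clear chocolate mould with red-filled cups, 135 x 275 x 24 mm, on the bench; origin at the centre of its underside
- jar: bystander: small jar 36 mm across, 45 mm tall, on the case lid behind the lock, on the +y side; origin at the centre of its underside
- brush: bystander: 150 mm brush lying on the case lid behind the lock, on the -y side; origin at the middle of its underside
- bowl: bystander: white bowl 130 mm across, 60 mm high, on the bench; origin at the centre of its underside
Mind the look-alikes: they are no part of the job. Of the things like the part that bears lock_center, leave any that is purple; of the rest the smaller one is meant.

How it is judged:
On the way, in this order (a step that is already met when the one before it is completed fails the run):
1. the dial is in its notch and the shackle has sprung out, the lock lying in its cradle (value of joint dial between -0.3 and 0.3 rad and value of joint shackle above 0.003 m and z of lock_center in the frame of case_lid below 0.032 m), for 0.2 s.
2. the shackle is pulled fully out, the lock still lying in its cradle (value of joint shackle above 0.018 m and z of lock_center in the frame of case_lid below 0.032 m), for 0.2 s.
At the end, for the whole second after the job is handed in: The open padlock is held still by the gripper at least 9 cm above its place in the cradle, dial up and level within 0.3 rad, shackle at least 16 mm out, touching nothing of the case (z of lock_center in the frame of case_lid above 0.115 m and angle between lock_center's own z axis and vertical below 0.3 rad and value of joint shackle above 0.016 m and contact force between lock and the fingers above 2 N and contact force between lock and case below 0.1 N and linear speed of lock below 0.05 m/s); the arm keeps its last pose, push and grip.
It fails at once if the mould, jar, brush or bowl is moved more than 4 cm (distance of any of mould, jar, brush, bowl from where it was at the start of the episode above 0.04 m).
It also fails if it takes over 61 s, if anything falls off the work surface, if the arm or the gripper's body presses on something with over 40 N, if the wrist force passes 120 N, or if a joint passes its speed limit or range.

## Working session

There is one attempt and no reset: what is moved stays moved. The work goes in short steps, Python scripts to look and compute and a tool call to move; the robot and the scene stay as the last step left them, time stands still between calls to the robot, and variables do not carry over. Pictures are saved under pics/ and viewed, on a budget of 10 in all, crops included, one or two more only if the job needs it, and the job is handed in when it is done.

Besides the shell and the picture viewer there is one more tool, called after "Emit:" by a JSON object that holds its "api" and its "payload", one argument or row to a line. step_arm: Moves the arm, as the interface text tells. Its arguments: {"type":"object","properties":{"motion":{"type":"array"},"newtons":{"type":"number"}},"required":["motion"]}

```bash
ls; mkdir -p pics
cat > h.py <<'E'
from workcell import *
import numpy as np, cv2
def w(cam,p):
    T=np.array(get_calibration(cam)["world_from_camera"]); return T[:3,:3]@np.asarray(p)+T[:3,3]
def pix(cam,P):
    c=get_calibration(cam);T=np.linalg.inv(np.array(c["world_from_camera"]));p=T[:3,:3]@np.asarray(P)+T[:3,3];u=np.array(c["K"])@p;return u[:2]/u[2]
def cloud(cam,d):
    c=get_calibration(cam);K=np.array(c["K"]);T=np.array(c["world_from_camera"])
    v,u=np.mgrid[:d.shape[0],:d.shape[1]]
    P=np.stack([(u-K[0,2])/K[0,0]*d,(v-K[1,2])/K[1,1]*d,d],-1)
    return P@T[:3,:3].T+T[:3,3]
E
python3 - <<'E'
from h import *
print(read_state())
ims=[]
for c in("top","side"):
    im,d=read_camera(c);ims.append(im);cv2.imwrite(f"pics/{c}0.png",im);np.save(f"{c}0.npy",d)
    for t in("lock_center","dial_grip","shackle_tab","stud_top","case_lid","cradle"):
        try:
            for r in spot_in(c,t)[:3]:
                P=w(c,r["xyz"]);print(c,t,round(r["score"],2),P.round(3),pix(c,P).round())
        except Exception as e: print(c,t,e)
E
```

```text
pics
{'time': 0.0, 'q': array([ 1.31211574e+00,  2.64749574e-01,  1.60537559e+00, -1.46584157e-05,
        1.27371630e+00, -3.68520612e-02]), 'joint_vel': array([ 0.00225085,  0.00146285,  0.00085956,  0.00032838, -0.00084456,
        0.00207084]), 'joint_torque': array([-5.27933844e-04, -5.15095711e+01, -3.67323017e+01, -5.08600948e-07,
        1.25078540e-02,  2.70918537e-05]), 'tool_pos': array([0.14830782, 0.65780043, 0.25196354]), 'tcp_rot': array([-0.34769138, -3.12197209,  0.00349682]), 'wrist_force': array([-0.52741741,  0.24124151, -0.14761938]), 'torque': array([-0.0225326 ,  0.03373056, -0.02504746]), 'width': 1.00147818358683}
top lock_center 0.96 [ 0.581 -0.08   0.098] [342. 180.]
top lock_center 0.96 [0.542 0.211 0.028] [240. 200.]
top lock_center 0.88 [ 0.321 -0.131  0.044] [362. 275.]
top dial_grip 0.62 [ 0.331 -0.121  0.07 ] [359. 271.]
top dial_grip 0.49 [ 0.596 -0.08   0.123] [342. 172.]
top dial_grip 0.46 [0.557 0.218 0.056] [236. 194.]
top shackle_tab 0.74 [ 0.605 -0.079  0.059] [340. 175.]
top shackle_tab 0.68 [0.508 0.185 0.019] [250. 213.]
top shackle_tab 0.67 [ 0.275 -0.185  0.026] [381. 291.]
top stud_top 0.75 [ 0.609 -0.075  0.062] [339. 173.]
top case_lid 0.98 [ 0.603 -0.074  0.06 ] [339. 175.]
top case_lid 0.36 [ 0.54  -0.074  0.092] [340. 195.]
top cradle 0.98 [ 0.604 -0.077  0.058] [340. 175.]
side lock_center 0.92 [ 0.583 -0.101  0.098] [345. 214.]
side lock_center 0.73 [ 0.323 -0.148  0.039] [245. 248.]
side lock_center 0.56 [0.546 0.203 0.025] [317. 184.]
side dial_grip 0.8 [ 0.332 -0.137  0.07 ] [248. 236.]
side dial_grip 0.48 [ 0.593 -0.097  0.117] [349. 206.]
side dial_grip 0.15 [0.468 0.45  0.027] [288. 153.]
side shackle_tab 0.69 [ 0.532 -0.081  0.086] [325. 214.]
side shackle_tab 0.67 [ 0.276 -0.192  0.03 ] [225. 264.]
side shackle_tab 0.62 [0.501 0.178 0.02 ] [304. 189.]
side case_lid 0.91 [ 0.599 -0.184  0.064] [357. 243.]
side cradle 0.77 [ 0.596 -0.183  0.062] [356. 243.]
```

Run:
```python
from h import *
im=cv2.imread("pics/top0.png");cv2.imwrite("pics/v1.png",im)
c=cv2.resize(im[130:220,290:390],None,fx=6,fy=6,interpolation=cv2.INTER_CUBIC)
cv2.imwrite("pics/v2.png",c)
```

```text
(no output)
```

View pics/v1.png

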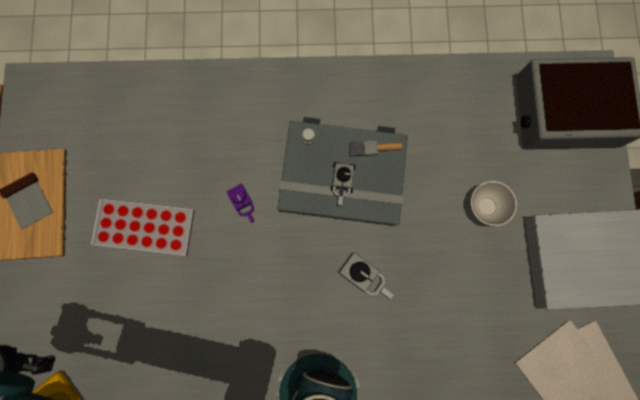

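View pics/v2.png

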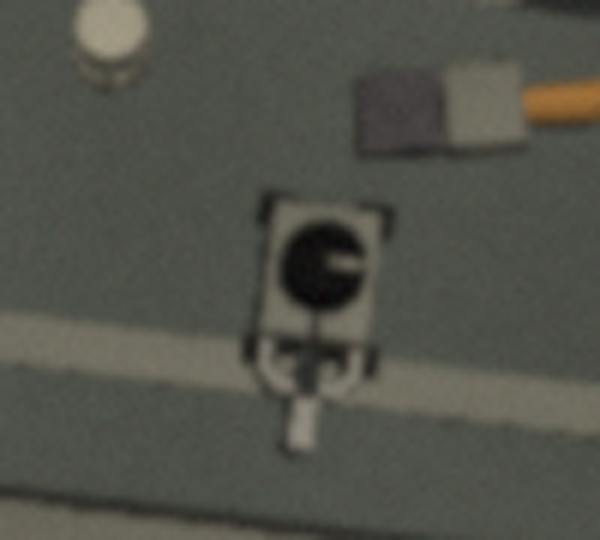

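Three lock-like things are in view: purple (240,200), a big steel one on the bench (362,275), and the smaller steel one in the cradle on the case (342,180). The crop confirms the last as the one meant: it sits between the corner stops with its shackle round the stud. Its pointer points right (about -y), so the dial is at roughly +1.6.

Run:
```python
from h import *
im=cv2.imread("pics/top0.png");d=np.load("top0.npy");P=cloud("top",d)
z=P[...,2]
def rect(m,n):
    q=P[m];r=cv2.minAreaRect(q[:,:2].astype(np.float32));print(n,m.sum(),np.round(q.mean(0),4),r, 'z',np.median(q[:,2]).round(4));return r
box=np.zeros(z.shape,bool);box[110:235,265:420]=1
rect(box&(abs(z-.06)<.012),"lid")
s=np.zeros(z.shape,bool);s[155:215,322:362]=1
rect(s&(abs(z-.10)<.006),"locktop")
rect(s&(z>.112),"dial")
hsv=im.max(-1)
m=s&(z>.112); 
# white line on the dial top
ms=m&(hsv>90);print("white",P[ms].mean(0),ms.sum(),"dialmean",P[m].mean(0))
for c,n in(("top","lock_center"),("top","dial_grip"),("top","shackle_tab"),("side","shackle_tab"),("side","dial_grip"),("side","lock_center")):
    dd=np.load(c+"0.npy");Q=cloud(c,dd)
    read_camera(c) if 0 else None
    for r in regions_of(c,n):
        g=r["region"]&(dd>0);q=Q[g]
        if len(q) and abs(q[:,0].mean()-.57)<.08 and abs(q[:,1].mean()+.08)<.06:
            print(c,n,round(r["score"],2),g.sum(),q.mean(0).round(4),np.percentile(q,[3,97],axis=0).round(4).tolist())
```

```text
lid 9784 [ 0.6104 -0.0842  0.0606] ((0.6241607666015625, -0.08805125951766968), (0.35162609815597534, 0.2840520143508911), 81.28126525878906) z 0.0606
locktop 273 [ 0.5872 -0.0823  0.0998] ((0.5721524357795715, -0.08021499961614609), (0.05178811773657799, 0.11380302906036377), 81.80624389648438) z 0.0998
dial 169 [ 0.5859 -0.0812  0.1609] ((0.44809257984161377, -0.05000077188014984), (0.03765134885907173, 0.3431207239627838), 76.9815902709961) z 0.123
white [ 0.4936247  -0.05738983  0.55544231] 6 dialmean [ 0.58589348 -0.08115594  0.16093514]
top lock_center 0.75 572 [ 0.5821 -0.0825  0.1025] [[0.5281, -0.1097, 0.0643], [0.625, -0.0583, 0.1261]]
top dial_grip 0.69 170 [ 0.5947 -0.083   0.1218] [[0.5775, -0.0992, 0.1079], [0.6122, -0.0663, 0.1284]]
top shackle_tab 0.61 166 [ 0.594  -0.0836  0.1219] [[0.5775, -0.0992, 0.1114], [0.6122, -0.0683, 0.1284]]
side shackle_tab 0.49 109 [ 0.5335 -0.0827  0.0853] [[0.5141, -0.1033, 0.0757], [0.5584, -0.0567, 0.0916]]
side dial_grip 0.52 175 [ 0.5925 -0.0929  0.1173] [[0.5759, -0.1046, 0.1037], [0.6111, -0.0721, 0.1243]]
side lock_center 0.74 606 [ 0.5845 -0.0968  0.098 ] [[0.5246, -0.1142, 0.0739], [0.6207, -0.0661, 0.1234]]
```

Run:
```python
from h import *
im=cv2.imread("pics/top0.png");d=np.load("top0.npy");P=cloud("top",d);z=P[...,2]
# lid left-right edges & front edge by robust lines
lid=(abs(z-.0605)<.006)
def fit(pts,n):
    l=cv2.fitLine(np.float32(pts),cv2.DIST_HUBER,0,.001,.001).ravel();a=np.degrees(np.arctan2(l[1],l[0]));print(n,"ang",a.round(2),l[2:].round(4));
fr=[];bk=[]
for u in range(290,396,2):
    r=np.where(lid[140:235,u])[0]+140;fr.append(P[r[-1],u,:2])
fit(fr,"front")
L=[];R=[]
for v in range(135,205,2):
    c=np.where(lid[v,270:415])[0]+270;L.append(P[v,c[0],:2]);R.append(P[v,c[-1],:2])
fit(L,"left");fit(R,"right")
# lock: back edge + sides at z~.1
s=np.zeros(z.shape,bool);s[160:200,322:362]=1
t=s&(z>.09)&(z<.2)
L=[];R=[]
for v in range(167,185):
    c=np.where(t[v])[0]
    if len(c): L.append(P[v,c[0]]);R.append(P[v,c[-1]]);print(v,L[-1].round(4),R[-1].round(4))
fit(np.array(L)[:,:2],"lockL");fit(np.array(R)[:,:2],"lockR")
m=s&(z>.113)&(z<.14);q=P[m][:,:2].astype(np.float32)
print("dial circle",cv2.minEnclosingCircle(q),np.median(q,0))
g=im.max(-1).astype(int);print(g[160:188,330:358])
```

```text
front ang 81.55 [ 0.4901 -0.0373]
left ang -8.85 [0.6378 0.0833]
right ang -8.1 [ 0.6171 -0.2597]
167 [ 0.6179 -0.0626  0.0982] [ 0.6181 -0.1132  0.0927]
168 [ 0.6138 -0.0623  0.1033] [ 0.6128 -0.1122  0.1027]
169 [ 0.6122 -0.0625  0.0984] [ 0.6115 -0.1099  0.0967]
170 [ 0.6087 -0.0594  0.1012] [ 0.6079 -0.1095  0.0995]
171 [ 0.6061 -0.0594  0.0999] [ 0.6052 -0.1095  0.0988]
172 [ 0.6042 -0.0595  0.0962] [ 0.6024 -0.1094  0.0989]
173 [ 0.6003 -0.0592  0.1004] [ 0.5986 -0.1089  0.1028]
174 [ 0.5985 -0.0593  0.0962] [ 0.5967 -0.1092  0.0988]
175 [ 0.5941 -0.0589  0.1028] [ 0.594  -0.1091  0.0981]
176 [ 0.5918 -0.059   0.1004] [ 0.5909 -0.1089  0.0992]
177 [ 0.5893 -0.0589  0.099 ] [ 0.5884 -0.1061  0.0979]
178 [ 0.5873 -0.0562  0.0957] [ 0.5846 -0.1057  0.1021]
179 [ 0.5839 -0.056   0.0982] [ 0.5818 -0.1056  0.102 ]
180 [ 0.58   -0.0557  0.1026] [ 0.5787 -0.1054  0.1033]
181 [ 0.5792 -0.0561  0.0936] [ 0.5769 -0.1056  0.0987]
182 [ 0.5757 -0.0558  0.0965] [ 0.574  -0.1055  0.0991]
183 [ 0.5719 -0.0555  0.101 ] [ 0.5718 -0.1057  0.096 ]
184 [ 0.5696 -0.0556  0.0984] [ 0.5677 -0.105   0.
[... 2753 characters left out ...]
 83  75  63  77 105 112 116 115 113 112 102  84  64  70  80  86  97 109
  116 118 114 106  87  82  81  80  80  83]
 [ 79  68  59  83 105 114 114 115 117 117 111  98  75  88 104 109 114 117
  120 119 119 101  87  80  80  81  80  80]
 [ 76  67  57  81  96 105 103 107 111 112 109  90  73  91 110 113 116 116
  119 121 115  98  83  81  80  77  78  77]
 [ 68  55  52  70  85  83  80  83  88  94  92  79  68  84 102 108 109 114
  118 117 111  93  81  81  83  79  78  80]
 [ 63  42  44  80  95  79  63  54  54  60  65  59  51  64  75  80  87  93
   99 104 100  83  80  80  76  80  79  80]
 [ 64  35  46  96 117  91  54  38  35  34  43  44  42  44  47  51  53  60
   78  83  80  69  66  75  79  82  81  81]]
```

Emit:
{"api": "step_arm", "payload": {
  "motion": [
    [[0.08, 0.028, -0.046, 0, 0, 0, -5], [0.08, 0.056, -0.093, 0, 0, 0, -10], [0.08, 0.084, -0.139, 0, 0, 0, -15], [0.08, 0.112, -0.186, 0, 0, 0, -20], [0.08, 0.14, -0.232, 0, 0, 0, -25], [0.08, 0.168, -0.279, 0, 0, 0, -30], [0.08, 0.196, -0.325, 0, 0, 0, -35], [0.08, 0.224, -0.371, 0, 0, 0, -40]]
  ],
  "newtons": 25
}}

```text
time: 2.0
tool_pos: [0.3732, 0.286, 0.2537]
tcp_rot: [1.398, 2.813, 0.002]
wrist_force: [1.3, 1.2, -0.5]
width: 0.939
```

Emit:
{"api": "step_arm", "payload": {
  "motion": [
    [[0.07, 0.028, -0.046, 0, 0, 0, -5], [0.07, 0.056, -0.093, -0.01, 0, 0, -10], [0.07, 0.084, -0.139, -0.02, 0, 0, -15], [0.07, 0.112, -0.186, -0.03, 0, 0, -20], [0.07, 0.14, -0.232, -0.04, 0, 0, -25], [0.07, 0.168, -0.279, -0.05, 0, 0, -30], [0.07, 0.196, -0.325, -0.055, 0, 0, -35], [0.07, 0.222, -0.37, -0.06, 0, 0, -37]]
  ]
}}

```text
time: 3.0
tool_pos: [0.5961, -0.0858, 0.1936]
tcp_rot: [2.22, 2.221, 0.002]
wrist_force: [0.0, 0.6, 0.5]
width: 0.822
```

Emit:
{"api": "step_arm", "payload": {
  "motion": [
    [[0.07, 0, 0, 0, 0, 0, 0], [0.07, 0, 0, 0, 0, 0, 0], [0.07, 0, 0, 0, 0, 0, 0], [0.07, 0, 0, 0, 0, 0, 0], [0.07, 0, 0, 0, 0, 0, 0], [0.07, 0, 0, 0, 0, 0, 0], [0.07, 0, 0, 0, 0, 0, 0], [0.07, 0, 0, 0, 0, 0, 0]]
  ]
}}

```text
time: 4.0
tool_pos: [0.5961, -0.0858, 0.1936]
tcp_rot: [2.22, 2.221, 0.002]
wrist_force: [0.1, 0.1, -0.5]
width: 0.813
```

Emit:
{"api": "step_arm", "payload": {
  "motion": [
    [[0.065, -0.001, 0.002, -0.015, 0, 0, 0], [0.065, -0.001, 0.002, -0.03, 0, 0, 0], [0.065, -0.001, 0.002, -0.045, 0, 0, 0], [0.065, -0.001, 0.002, -0.055, 0, 0, 0], [0.065, -0.001, 0.002, -0.06, 0, 0, 0], [0.065, -0.001, 0.002, -0.064, 0, 0, 0], [0.065, -0.001, 0.002, -0.067, 0, 0, 0], [0.065, -0.001, 0.002, -0.067, 0, 0, 0]]
  ]
}}

```text
time: 5.0
tool_pos: [0.5952, -0.0838, 0.1267]
tcp_rot: [2.22, 2.221, 0.002]
wrist_force: [0.3, -0.4, 0.7]
width: 0.761
```

Run:
```python
from h import *
print(read_state()["tool_pos"],read_state()["width"])
im,d=read_camera("side");cv2.imwrite("pics/v3.png",cv2.resize(im[140:260,280:430],None,fx=5,fy=5,interpolation=cv2.INTER_CUBIC))
```

```text
[ 0.5951872  -0.08379649  0.12674273] 0.760795425709428
```

View pics/v3.png

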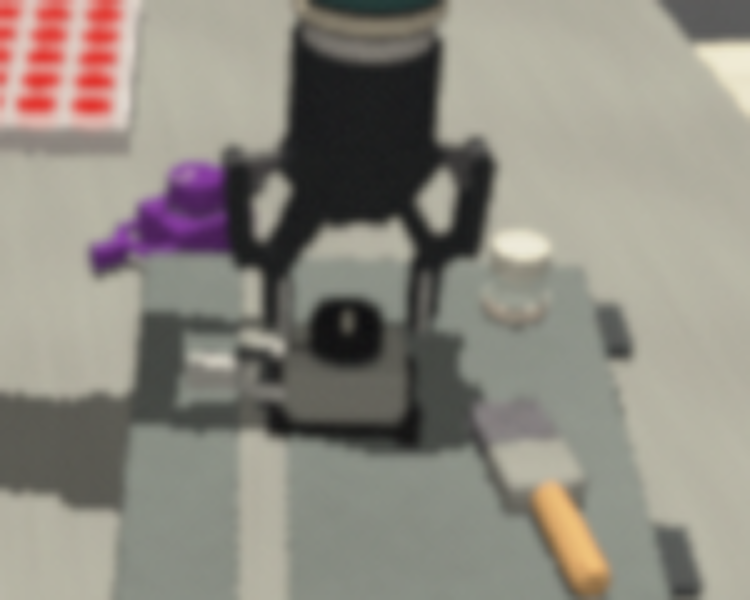

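The fingers straddle the dial (348,330 in the crop) and its white line faces the camera (-y). Next I close on it.

Emit:
{"api": "step_arm", "payload": {
  "motion": [
    [[0.03, 0, 0, 0, 0, 0, 0], [0.03, 0, 0, 0, 0, 0, 0], [0.03, 0, 0, 0, 0, 0, 0], [0.03, 0, 0, 0, 0, 0, 0], [0.03, 0, 0, 0, 0, 0, 0], [0.03, 0, 0, 0, 0, 0, 0], [0.03, 0, 0, 0, 0, 0, 0], [0.03, 0, 0, 0, 0, 0, 0]]
  ],
  "newtons": 20
}}

```text
time: 6.05
tool_pos: [0.5951, -0.0838, 0.1274]
tcp_rot: [2.22, 2.221, 0.002]
wrist_force: [-4.1, -0.3, 5.4]
width: 0.434
```

Run:
```python
from h import *
s=read_state();print(s["tool_pos"],s["width"],s["wrist_force"],s["torque"],s["q"])
```

```text
[ 0.59512564 -0.08382701  0.12742067] 0.433532350160746 [-4.102012   -0.26295873  5.36892225] [ 0.02013806  0.69821626 -0.01165969] [-1.81467505e-01  2.32098395e-01  1.88830803e+00  1.93392924e-04
  1.01925690e+00 -1.82149026e-01]
```

Emit:
{"api": "step_arm", "payload": {
  "motion": [
    [[0.03, 0, 0, 0, 0, 0, -8], [0.03, 0, 0, 0, 0, 0, -17], [0.03, 0, 0, 0, 0, 0, -26], [0.03, 0, 0, 0, 0, 0, -35], [0.03, 0, 0, 0, 0, 0, -44], [0.03, 0, 0, 0, 0, 0, -53], [0.03, 0, 0, 0, 0, 0, -62], [0.03, 0, 0, 0, 0, 0, -70]]
  ]
}}

```text
time: 7.05
tool_pos: [0.5958, -0.0843, 0.1275]
tcp_rot: [3.092, 0.539, 0.002]
wrist_force: [-0.4, -1.7, 1.7]
width: 0.433
```

Run:
```python
from h import *
s=read_state();print(s["tool_pos"],s["width"],s["wrist_force"],s["torque"],s["q"][5])
```

```text
[ 0.59580468 -0.08426294  0.12752956] 0.4330089360222895 [-0.37220068 -1.68494804  1.68422728] [-0.14148592 -0.06925603  0.02078366] 1.046502731173341
```

Emit:
{"api": "step_arm", "payload": {
  "motion": [
    [[0.03, 0, 0, 0, 0, 0, -4], [0.03, 0, 0, 0, 0, 0, -8], [0.03, 0, 0, 0, 0, 0, -12], [0.03, 0, 0, 0, 0, 0, -15], [0.03, 0, 0, 0, 0, 0, -18], [0.03, 0, 0, 0, 0, 0, -20], [0.03, 0, 0, 0, 0, 0, -22], [0.03, 0, 0, 0, 0, 0, -22]]
  ]
}}

```text
time: 8.05
tool_pos: [0.5959, -0.0845, 0.1275]
tcp_rot: [3.137, -0.061, 0.002]
wrist_force: [-0.9, -1.9, 1.5]
width: 0.433
```

Run:
```python
from h import *
s=read_state();print(s["tool_pos"],s["width"],s["wrist_force"],s["torque"],s["q"][5])
for c in("side","top"):
    im,d=read_camera(c)
    for t in("shackle_tab",):
        for r in regions_of(c,t):
            g=r["region"]&(d>0);q=cloud(c,d)[g]
            if len(q) and abs(q[:,0].mean()-.57)<.08 and abs(q[:,1].mean()+.08)<.06: print(c,r["score"],g.sum(),q.mean(0).round(4),np.percentile(q,[3,97],axis=0).round(4).tolist())
```

```text
[ 0.59586334 -0.08451161  0.12749119] 0.4332582668179034 [-0.86842897 -1.86703257  1.5123145 ] [-0.32668442  0.16577844  0.03019551] 1.431495517950197
```

Now I go on in small increments, watching the torque.

Emit:
{"api": "step_arm", "payload": {
  "motion": [
    [[0.03, 0, 0, 0, 0, 0, -1], [0.03, 0, 0, 0, 0, 0, -2], [0.03, 0, 0, 0, 0, 0, -3], [0.03, 0, 0, 0, 0, 0, -4], [0.03, 0, 0, 0, 0, 0, -5], [0.03, 0, 0, 0, 0, 0, -6], [0.03, 0, 0, 0, 0, 0, -7], [0.03, 0, 0, 0, 0, 0, -8]]
  ]
}}

```text
time: 9.25
tool_pos: [0.5959, -0.0846, 0.1275]
tcp_rot: [3.125, -0.281, 0.001]
wrist_force: [-0.8, -2.4, 0.9]
width: 0.435
```

Run:
```python
from h import *
s=read_state();print(s["tool_pos"],s["width"],s["wrist_force"],s["torque"],s["q"][5])
im,d=read_camera("side");a=im[140:260,280:430]
b,_=read_camera("top");b=b[140:230,290:390]
o=np.zeros((600,800,3),np.uint8);o[:360,:450]=cv2.resize(a,(450,360),interpolation=2);o[:315,450:800]=cv2.resize(b,(350,315),interpolation=2);cv2.imwrite("pics/v4.png",o[:360])
```

```text
[ 0.59585455 -0.0845574   0.12750212] 0.43470213962374366 [-0.80663094 -2.35487067  0.94209029] [-0.46074023  0.18699036  0.04321255] 1.5721894959719789
```

View pics/v4.png

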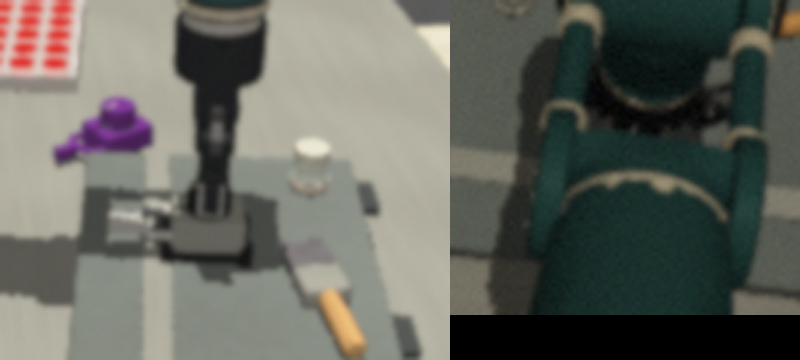

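```bash
cat >> h.py <<'E'
def tabshift():
    """side camera: pixel shift of the tab against the first picture, by template"""
    a=cv2.imread("pics/side0.png");b,_=read_camera("side")
    t=a[203:218,310:330];r=cv2.matchTemplate(b[196:226,298:340],t,cv2.TM_CCOEFF_NORMED)
    _,s,_,m=cv2.minMaxLoc(r);return s,m[0]-12,m[1]-7
E
python3 - <<'E'
from h import *
print(tabshift())
x=np.array([.989,-.146,0]);t=np.array([.595,-.084,.083])-.071*x
print(pix("side",t),pix("side",t-.005*x),pix("side",t-.022*x))
a=cv2.imread("pics/side0.png").max(-1);b=read_camera("side")[0].max(-1)
for r in (210,212,214,216): print(a[r,306:335],b[r,306:335])
E
```

```text
(0.5618839263916016, 0, 0)
[321.75558434 213.82676609] [319.87283428 213.77086374] [313.47252988 213.58082678]
[155 138 131 132 133 133 133 133 133 133 134 142 154 158 155 150 149 152
 153 152 140 113  92  89  93  96  98 106 126] [157 119  83  72  71  71  72  70  73  85 116 148 162 164 164 162 156 156
 159 162 153 122  98  98 102 104 105 113 132]
[155 137 132 132 133 133 134 132 131 132 135 152 179 190 191 190 190 190
 190 188 171 129  97  92  91  83  66  53  52] [155 113  80  71  71  71  72  71  73  89 121 147 156 159 168 177 178 188
 194 190 176 144 119 124 122  99  71  57  54]
[148 134 131 132 132 132 133 133 132 132 129 128 134 137 137 137 137 138
 138 139 141 149 166 166 143 104  67  47  38] [145 104  76  70  72  71  71  71  73  83 103 118 123 123 125 128 129 131
 134 139 144 142 142 154 146 107  70  49  36]
[141 129 129 132 132 133 132 132 133 132 129 124 120 120 120 121 121 120
 120 121 126 144 172 186 180 157 136 125 119] [136  97  75  71  70  70  71  71  73  85 105 117 122 122 121 121 122 123
 123 120 119 117 121 124 113  93  80  75  72]
```

Emit:
{"api": "step_arm", "payload": {
  "motion": [
    [[0.03, 0, 0, 0, 0, 0, -1], [0.03, 0, 0, 0, 0, 0, -2], [0.03, 0, 0, 0, 0, 0, -3], [0.03, 0, 0, 0, 0, 0, -4], [0.03, 0, 0, 0, 0, 0, -5], [0.03, 0, 0, 0, 0, 0, -6], [0.03, 0, 0, 0, 0, 0, -7], [0.03, 0, 0, 0, 0, 0, -8]]
  ]
}}

```text
time: 10.45
tool_pos: [0.5957, -0.0842, 0.1275]
tcp_rot: [3.098, -0.499, 0.0]
wrist_force: [-2.2, -1.3, 2.7]
width: 0.435
```

Run:
```python
from h import *
s=read_state();print(s["tool_pos"],s["width"],s["wrist_force"],s["torque"],s["q"][5])
b=read_camera("side")[0].max(-1)
for r in (210,212,214,216): print(b[r,306:335])
```

```text
[ 0.59567427 -0.08418435  0.12748344] 0.43526712297408165 [-2.15623467 -1.34627302  2.67999817] [-0.11418796  0.39477712  0.11320214] 1.7119107355515502
[157 118  83  72  71  71  72  71  75  96 134 168 182 186 183 178 175 175
 174 169 154 121  98  98 105 108 108 114 129]
[154 113  79  71  71  71  71  70  76  96 131 155 163 166 175 187 192 197
 200 198 183 149 122 125 122  99  71  54  48]
[145 103  75  70  70  70  71  71  74  89 111 121 123 123 126 130 133 137
 137 138 146 145 143 154 146 108  70  50  36]
[136  97  74  71  70  71  70  71  74  86 108 121 124 123 122 123 124 124
 123 120 119 118 122 125 116 100  87  83  78]
```

The torque has risen to 0.11 N m, so the dial has caught. I back off a little, release and look.

Emit:
{"api": "step_arm", "payload": {
  "motion": [
    [[0.03, 0, 0, 0, 0, 0, 5], [0.03, 0, 0, 0, 0, 0, 10], [0.07, 0, 0, 0, 0, 0, 10], [0.07, 0, 0, 0, 0, 0, 10], [0.07, 0, 0, 0, 0, 0, 10], [0.07, 0, 0, 0, 0, 0, 10], [0.07, 0, 0, 0.02, 0, 0, 10], [0.07, 0, 0, 0.07, 0, 0, 10]]
  ]
}}

```text
time: 11.5
tool_pos: [0.5936, -0.0838, 0.1962]
tcp_rot: [3.131, -0.228, -0.009]
wrist_force: [0.5, -0.5, 0.2]
width: 0.823
```

Emit:
{"api": "step_arm", "payload": {
  "motion": [
    [[0.06, -0.04, 0.02, 0.02, 0, 0, 1], [0.06, -0.08, 0.05, 0.04, 0, 0, 2], [0.06, -0.12, 0.1, 0.06, 0, 0, 2], [0.06, -0.12, 0.15, 0.06, 0, 0, 2], [0.06, -0.12, 0.2, 0.06, 0, 0, 2], [0.06, -0.12, 0.25, 0.06, 0, 0, 2], [0.06, -0.12, 0.25, 0.06, 0, 0, 2], [0.06, -0.12, 0.25, 0.06, 0, 0, 2]]
  ]
}}

```text
time: 12.5
tool_pos: [0.4737, 0.1661, 0.2572]
tcp_rot: [3.134, -0.172, -0.007]
wrist_force: [0.2, -0.1, 0.2]
width: 0.703
```

Run:
```python
from h import *
s=read_state();print(s["tool_pos"],s["tcp_rot"],s["width"])
im,d=read_camera("side");cv2.imwrite("pics/side1.png",im)
b,db=read_camera("top");cv2.imwrite("pics/top1.png",b);np.save("top1.npy",db)
for c in("side","top"):
  for t in("shackle_tab","dial_grip"):
    for r in spot_in(c,t)[:3]:
        P=w(c,r["xyz"]);print(c,t,round(r["score"],2),P.round(4))
print(tabshift())
o=np.zeros((360,800,3),np.uint8);o[:360,:450]=cv2.resize(im[170:250,290:390],(450,360),interpolation=2);o[:,450:]=cv2.resize(b[150:222,310:380],(350,360),interpolation=2);cv2.imwrite("pics/v5.png",o)
```

```text
[0.47373776 0.16608655 0.25718772] [ 3.13406351 -0.1718008  -0.0069314 ] 0.7030275152310334
side shackle_tab 0.7 [ 0.2771 -0.1922  0.0279]
side shackle_tab 0.19 [ 0.5118 -0.4919  0.0323]
side dial_grip 0.64 [ 0.3287 -0.1393  0.0704]
side dial_grip 0.57 [ 0.5985 -0.0946  0.1208]
side dial_grip 0.5 [0.5487 0.2082 0.0528]
top shackle_tab 0.73 [ 0.2752 -0.1849  0.0259]
top shackle_tab 0.46 [ 0.537  -0.0733  0.0878]
top dial_grip 0.59 [ 0.597  -0.0849  0.127 ]
top dial_grip 0.59 [ 0.3326 -0.122   0.0724]
top dial_grip 0.21 [ 0.6807 -0.1614  0.0813]
(0.8982372283935547, 0, 0)
```

View pics/v5.png

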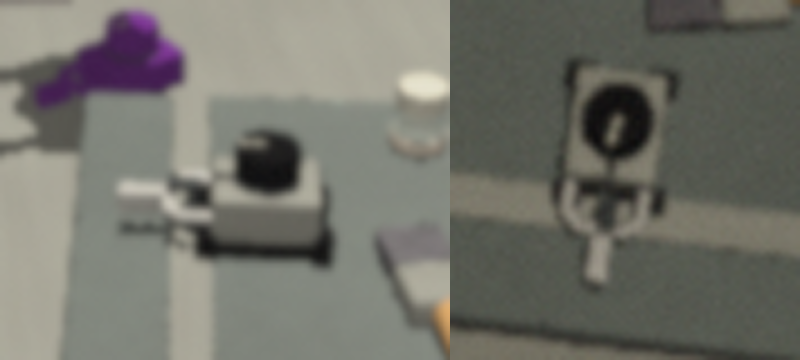

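The line now points at the index mark (crop 615,130) and the shackle has moved out, with a visible gap at the stud; the tab is at top pixel (339,202). I measure the tab.

Run:
```python
from h import *
for n in("0","1"):
    im=cv2.imread(f"pics/top{n}.png");d=np.load(f"top{n}.npy");P=cloud("top",d);z=P[...,2]
    s=np.zeros(z.shape,bool);s[190:213,330:350]=1
    m=s&(z>.078)&(z<.1)&(P[...,0]<.545)
    if n=="1": m&=P[...,0]<.54
    q=P[m];print(n,m.sum(),q.mean(0),cv2.minAreaRect(q[:,:2].astype(np.float32)),np.median(q[:,2]))
    g=im.max(-1);print(g[194:210,330:350])
x=np.array([.989,-.146,0]);c=np.array([.5953,-.084,.085])
for e in(.071,.076):
    t=c-x*e;t[2]=.091;print(t,pix("top",t),pix("top",t-.013*x),pix("top",t+.013*x))
```

```text
0 63 [ 0.53205427 -0.07536697  0.09056177] ((0.5291749238967896, -0.07810954749584198), (0.030240489169955254, 0.033626336604356766), 1.646889567375183) 0.09021540716813803
[[110 107 103  80  73  96 115 121 112  82  55  50  66 108 124 122 128 126
  113 108]
 [ 91  97  94  79  66  72  86  90  90  83  69  66  78 104 119 126 123 117
  106 110]
 [ 80  83  83  80  72  69  66  59  71  97 109 102 106  95  93 100 108 107
  108 110]
 [ 82  83  80  83  76  77  73  57  76 116 133 132 119  96  75  79  87  94
   97  94]
 [ 84  79  82  80  81  81  75  59  82 120 139 135 116  92  81  78  83  80
   83  80]
 [ 80  80  82  80  81  81  74  68  89 123 137 136 110  89  82  82  82  80
   82  82]
 [ 82  82  83  81  81  84  77  71 104 130 141 136 110  87  81  80  83  79
   81  81]
 [ 78  81  79  81  83  79  75  74 113 136 142 134 106  85  83  82  80  81
   83  80]
 [ 81  77  81  80  82  77  74  73 116 141 144 135 105  82  82  80  80  82
   82  84]
 [ 81  80  82  80  81  76  66  70 111 133 138 133 106  83  82  80  81  82
   85  79]
 [ 79  81  80  83  79  79  59  60  92 106 114 111  96  84  79  82  81  80
   
[... 1498 characters left out ...]
147 116  94  88  88  86  88  89
   88  91]
 [ 86  90  89  88  90  83  77 104 125 135 139 113  92  88  92  86  86  87
   90  89]
 [ 88  87  90  90  88  83  71  76  86 101 106 100  90  88  86  89  89  89
   87  90]
 [ 88  88  89  89  88  86  77  71  66  67  80  88  89  88  86  89  88  85
   90  91]
 [ 89  89  86  90  89  86  87  80  74  75  83  86  86  87  86  86  87  90
   86  89]
 [ 88  85  86  89  85  91  88  87  88  86  87  90  89  87  88  91  89  91
   91  92]]
[ 0.525081 -0.073634  0.091   ] [339.91258245 200.17413509] [339.38005124 204.77118234] [340.44331671 195.59259985]
[ 0.520136 -0.072904  0.091   ] [339.70797591 201.94039015] [339.17475114 206.54342454] [340.23940023 197.35289806]
```

Emit:
{"api": "step_arm", "payload": {
  "motion": [
    [[0.045, 0.01, -0.05, -0.02, 0, 0, -1], [0.045, 0.02, -0.1, -0.04, 0, 0, -2], [0.045, 0.03, -0.15, -0.06, 0, 0, -2], [0.045, 0.04, -0.2, -0.07, 0, 0, -2], [0.045, 0.044, -0.238, -0.08, 0, 0, -2], [0.045, 0.044, -0.238, -0.1, 0, 0, -2], [0.045, 0.044, -0.238, -0.11, 0, 0, -2], [0.045, 0.044, -0.238, -0.11, 0, 0, -2]]
  ]
}}

```text
time: 13.85
tool_pos: [0.5169, -0.0724, 0.1453]
tcp_rot: [3.131, -0.23, -0.012]
wrist_force: [0.5, 0.2, 0.3]
width: 0.528
```

Emit:
{"api": "step_arm", "payload": {
  "motion": [
    [[0.045, 0, 0, -0.015, 0, 0, 0], [0.045, 0, 0, -0.03, 0, 0, 0], [0.045, 0, 0, -0.04, 0, 0, 0], [0.045, 0, 0, -0.047, 0, 0, 0], [0.045, 0, 0, -0.052, 0, 0, 0], [0.045, 0, 0, -0.054, 0, 0, 0], [0.045, 0, 0, -0.054, 0, 0, 0], [0.045, 0, 0, -0.054, 0, 0, 0]]
  ]
}}

```text
time: 14.85
tool_pos: [0.5172, -0.0725, 0.0917]
tcp_rot: [3.131, -0.23, -0.011]
wrist_force: [0.4, 0.4, -0.3]
width: 0.526
```

Run:
```python
from h import *
s=read_state();print(s["tool_pos"],s["tcp_rot"],s["width"],s["wrist_force"])
im,d=read_camera("side");cv2.imwrite("pics/v6.png",cv2.resize(im[140:250,270:400],(780,660),interpolation=2)[:600])
```

```text
[ 0.51720401 -0.07254783  0.09166647] [ 3.13073784 -0.23045445 -0.01123047] 0.526032271933047 [ 0.36816202  0.4004681  -0.25365946]
```

View pics/v6.png

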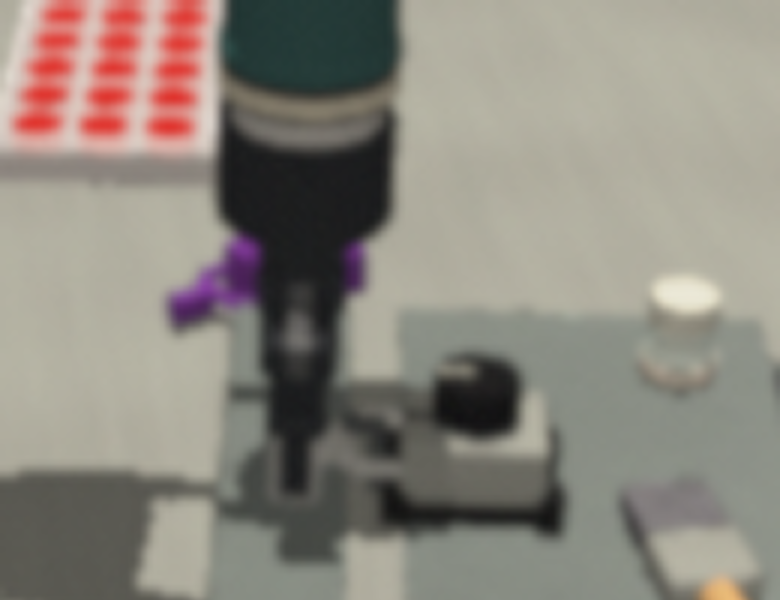

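The fingers straddle the tab (crop 300,470). I close, then pull along -x of the lock.

Emit:
{"api": "step_arm", "payload": {
  "motion": [
    [[0.005, 0, 0, 0, 0, 0, 0], [0.005, 0, 0, 0, 0, 0, 0], [0.005, 0, 0, 0, 0, 0, 0], [0.005, 0, 0, 0, 0, 0, 0], [0.005, 0, 0, 0, 0, 0, 0], [0.005, 0, 0, 0, 0, 0, 0], [0.005, 0, 0, 0, 0, 0, 0], [0.005, 0, 0, 0, 0, 0, 0]]
  ],
  "newtons": 25
}}

```text
time: 15.9
tool_pos: [0.5173, -0.0725, 0.0918]
tcp_rot: [3.131, -0.23, -0.011]
wrist_force: [-1.0, 0.7, 4.0]
width: 0.137
```

Emit:
{"api": "step_arm", "payload": {
  "motion": [
    [[0.005, -0.002, 0.0003, 0, 0, 0, 0], [0.005, -0.004, 0.0006, 0, 0, 0, 0], [0.005, -0.006, 0.0009, 0, 0, 0, 0], [0.005, -0.008, 0.0012, 0, 0, 0, 0], [0.005, -0.01, 0.0015, 0, 0, 0, 0], [0.005, -0.012, 0.0018, 0, 0, 0, 0], [0.005, -0.014, 0.002, 0, 0, 0, 0], [0.005, -0.015, 0.0022, 0, 0, 0, 0]]
  ]
}}

```text
time: 16.9
tool_pos: [0.5025, -0.0703, 0.0919]
tcp_rot: [3.131, -0.23, -0.01]
wrist_force: [3.5, -1.0, 1.3]
width: 0.136
```

Pulling takes 3.5 N, as expected. On to the stop.

Emit:
{"api": "step_arm", "payload": {
  "motion": [
    [[0.005, -0.0005, 0.0001, 0, 0, 0, 0], [0.005, -0.001, 0.0002, 0, 0, 0, 0], [0.005, -0.0015, 0.0002, 0, 0, 0, 0], [0.005, -0.002, 0.0003, 0, 0, 0, 0], [0.005, -0.0025, 0.0004, 0, 0, 0, 0], [0.005, -0.003, 0.0005, 0, 0, 0, 0], [0.005, -0.003, 0.0005, 0, 0, 0, 0], [0.005, -0.003, 0.0005, 0, 0, 0, 0]]
  ]
}}

```text
time: 17.9
tool_pos: [0.4995, -0.0699, 0.0919]
tcp_rot: [3.131, -0.23, -0.01]
wrist_force: [3.0, -0.7, 0.7]
width: 0.136
```

Emit:
{"api": "step_arm", "payload": {
  "motion": [
    [[0.005, -0.0005, 0.0001, 0, 0, 0, 0], [0.005, -0.001, 0.0001, 0, 0, 0, 0], [0.005, -0.001, 0.0001, 0, 0, 0, 0], [0.005, -0.0015, 0.0002, 0, 0, 0, 0], [0.005, -0.002, 0.0003, 0, 0, 0, 0], [0.005, -0.002, 0.0003, 0, 0, 0, 0], [0.005, -0.002, 0.0003, 0, 0, 0, 0], [0.005, -0.002, 0.0003, 0, 0, 0, 0]]
  ]
}}

```text
time: 18.9
tool_pos: [0.4987, -0.0697, 0.092]
tcp_rot: [3.13, -0.231, -0.005]
wrist_force: [7.6, -1.7, -4.0]
width: 0.129
```

The force has risen and the motion has stalled: the shackle is at its stop. I release, rise and clear the view.

Emit:
{"api": "step_arm", "payload": {
  "motion": [
    [[0.005, 0.001, 0, 0, 0, 0, 0], [0.05, 0.001, 0, 0, 0, 0, 0], [0.05, 0.001, 0, 0, 0, 0, 0], [0.05, 0.001, 0, 0, 0, 0, 0], [0.05, 0.001, 0, 0, 0, 0, 0], [0.05, 0.001, 0, 0.03, 0, 0, 0], [0.05, 0.001, 0, 0.08, 0, 0, 0], [0.05, 0.001, 0, 0.12, 0, 0, 0]]
  ]
}}

```text
time: 19.9
tool_pos: [0.4999, -0.0698, 0.2138]
tcp_rot: [3.13, -0.23, -0.004]
wrist_force: [0.6, 0.6, -0.6]
width: 0.589
```

Emit:
{"api": "step_arm", "payload": {
  "motion": [
    [[0.08, 0, 0.05, 0.01, 0, 0, 0], [0.08, 0, 0.1, 0.02, 0, 0, 0], [0.08, 0, 0.15, 0.02, 0, 0, 0], [0.08, 0, 0.2, 0.02, 0, 0, 0], [0.08, 0, 0.22, 0.02, 0, 0, 0], [0.08, 0, 0.22, 0.02, 0, 0, 0], [0.08, 0, 0.22, 0.02, 0, 0, 0], [0.08, 0, 0.22, 0.02, 0, 0, 0]]
  ]
}}

```text
time: 20.9
tool_pos: [0.5, 0.1489, 0.2337]
tcp_rot: [3.13, -0.233, -0.004]
wrist_force: [0.2, 1.2, 0.4]
width: 0.938
```

Run:
```python
from h import *
s=read_state();print(s["tool_pos"],s["tcp_rot"],s["width"])
im,d=read_camera("side")
b,db=read_camera("top");cv2.imwrite("pics/top2.png",b);np.save("top2.npy",db)
P=cloud("top",db);z=P[...,2]
q=P[160:190,325:362].reshape(-1,3);q=q[(q[:,2]>.113)&(q[:,2]<.14)][:,:2].astype(np.float32);print("dial",cv2.minEnclosingCircle(q),np.median(q,0))
for v in range(170,186,3):
    c=np.where((z[v,322:362]>.09)&(z[v,322:362]<.2))[0]+322;print(v,P[v,c[0]].round(4),P[v,c[-1]].round(4))
g=b.max(-1);print(g[200:216,338:342])
o=np.zeros((360,800,3),np.uint8);o[:360,:450]=cv2.resize(im[170:250,290:390],(450,360),interpolation=2);o[:,450:]=cv2.resize(b[150:222,310:380],(350,360),interpolation=2);cv2.imwrite("pics/v7.png",o)
```

```text
[0.49997616 0.14888237 0.23368274] [ 3.12969199 -0.23317509 -0.00444414] 0.9379408237178558
dial ((0.5949333310127258, -0.08274383842945099), 0.019918622449040413) [ 0.5932975  -0.08280704]
170 [ 0.6089 -0.0595  0.1003] [ 0.6067 -0.1091  0.1047]
173 [ 0.5994 -0.059   0.1043] [ 0.5993 -0.1092  0.0999]
176 [ 0.5938 -0.0566  0.0919] [ 0.5909 -0.1061  0.0997]
179 [ 0.5847 -0.0562  0.0943] [ 0.5821 -0.1057  0.1009]
182 [ 0.5756 -0.0558  0.0972] [ 0.5739 -0.1055  0.0994]
185 [ 0.5661 -0.0553  0.1016] [ 0.5652 -0.1023  0.1011]
[[ 97  94  94  94]
 [123 122 119 118]
 [135 138 139 139]
 [124 134 135 130]
 [124 137 135 118]
 [129 147 144 119]
 [135 152 150 120]
 [144 151 148 117]
 [151 154 149 114]
 [152 156 148 117]
 [155 154 149 115]
 [145 150 145 117]
 [116 121 120 102]
 [ 76  82  89  91]
 [ 72  76  86  86]
 [ 82  84  86  87]]
```

View pics/v7.png

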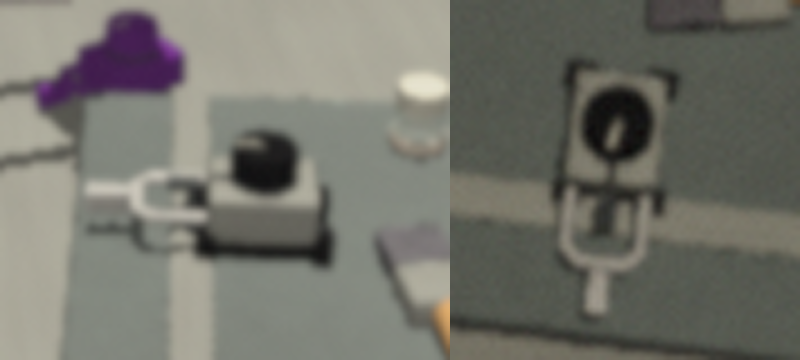

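The shackle is fully out (tab front edge about 18 mm farther out) and the lock lies in its cradle. Next I grip the body.

Emit:
{"api": "step_arm", "payload": {
  "motion": [
    [[0.08, 0.02, -0.05, 0, 0, 0, 0], [0.08, 0.04, -0.1, 0, 0, 0, 0], [0.08, 0.06, -0.15, -0.01, 0, 0, 0], [0.08, 0.08, -0.2, -0.03, 0, 0, 0], [0.08, 0.09, -0.232, -0.05, 0, 0, 0], [0.08, 0.09, -0.232, -0.06, 0, 0, 0], [0.08, 0.09, -0.232, -0.06, 0, 0, 0], [0.08, 0.09, -0.232, -0.06, 0, 0, 0]]
  ]
}}

```text
time: 22.0
tool_pos: [0.5901, -0.082, 0.1745]
tcp_rot: [3.13, -0.232, -0.003]
wrist_force: [0.8, -0.1, 0.1]
width: 0.936
```

Emit:
{"api": "step_arm", "payload": {
  "motion": [
    [[0.08, 0, 0, -0.015, 0, 0, 0], [0.08, 0, 0, -0.03, 0, 0, 0], [0.08, 0, 0, -0.045, 0, 0, 0], [0.08, 0, 0, -0.06, 0, 0, 0], [0.08, 0, 0, -0.07, 0, 0, 0], [0.08, 0, 0, -0.078, 0, 0, 0], [0.08, 0, 0, -0.083, 0, 0, 0], [0.08, 0, 0, -0.083, 0, 0, 0]]
  ]
}}

```text
time: 23.0
tool_pos: [0.59, -0.0821, 0.0913]
tcp_rot: [3.13, -0.232, -0.003]
wrist_force: [0.2, 0.8, -0.5]
width: 0.94
```

Run:
```python
from h import *
s=read_state();print(s["tool_pos"],s["tcp_rot"],s["width"],s["wrist_force"])
im,d=read_camera("side");cv2.imwrite("pics/v8.png",cv2.resize(im[140:250,280:410],(700,592),interpolation=2))
```

```text
[ 0.59002486 -0.0820571   0.09128721] [ 3.13031628 -0.23179219 -0.00345687] 0.9397885050430456 [ 0.2176302  0.7736817 -0.4745868]
```

View pics/v8.png

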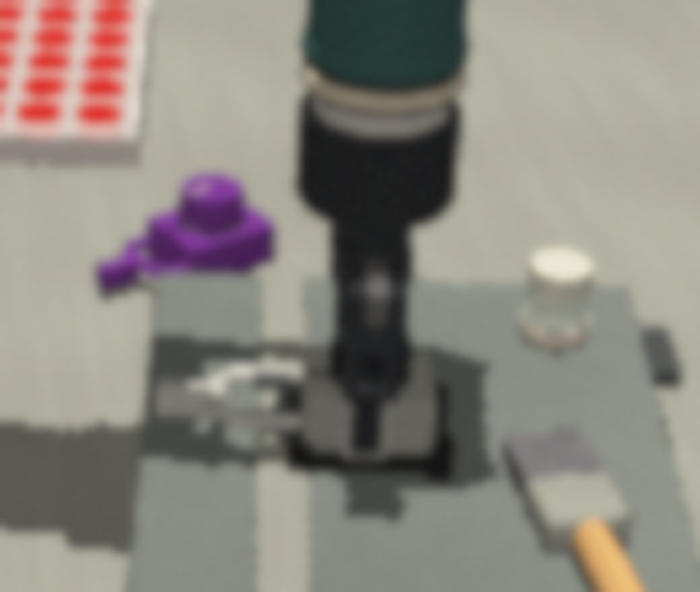

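The near finger stands mid-way along the lock's long side (crop 368,425). I close.

Emit:
{"api": "step_arm", "payload": {
  "motion": [
    [[0.04, 0, 0, 0, 0, 0, 0], [0.04, 0, 0, 0, 0, 0, 0], [0.04, 0, 0, 0, 0, 0, 0], [0.04, 0, 0, 0, 0, 0, 0], [0.04, 0, 0, 0, 0, 0, 0], [0.04, 0, 0, 0, 0, 0, 0], [0.04, 0, 0, 0, 0, 0, 0], [0.04, 0, 0, 0, 0, 0, 0]]
  ],
  "newtons": 70
}}

```text
time: 24.05
tool_pos: [0.5911, -0.0827, 0.0928]
tcp_rot: [3.129, -0.231, 0.001]
wrist_force: [-0.8, -3.1, 4.7]
width: 0.595
```

Emit:
{"api": "step_arm", "payload": {
  "motion": [
    [[0.04, 0, 0, 0.002, 0, 0, 0], [0.04, 0, 0, 0.005, 0, 0, 0], [0.04, 0, 0, 0.01, 0, 0, 0], [0.04, 0, 0, 0.015, 0, 0, 0], [0.04, 0, 0, 0.02, 0, 0, 0], [0.04, 0, 0, 0.025, 0, 0, 0], [0.04, 0, 0, 0.03, 0, 0, 0], [0.04, 0, 0, 0.03, 0, 0, 0]]
  ]
}}

```text
time: 25.05
tool_pos: [0.5916, -0.0828, 0.1235]
tcp_rot: [3.129, -0.232, 0.003]
wrist_force: [0.5, 0.3, -3.6]
width: 0.594
```

Emit:
{"api": "step_arm", "payload": {
  "motion": [
    [[0.04, 0, 0, 0.012, 0, 0, 0], [0.04, 0, 0, 0.03, 0, 0, 0], [0.04, 0, 0, 0.05, 0, 0, 0], [0.04, 0, 0, 0.07, 0, 0, 0], [0.04, 0, 0, 0.085, 0, 0, 0], [0.04, 0, 0, 0.095, 0, 0, 0], [0.04, 0, 0, 0.1, 0, 0, 0], [0.04, 0, 0, 0.1, 0, 0, 0]]
  ]
}}

```text
time: 26.05
tool_pos: [0.5915, -0.0828, 0.2235]
tcp_rot: [3.129, -0.232, 0.002]
wrist_force: [-0.4, -0.1, -4.5]
width: 0.599
```

Emit:
{"api": "step_arm", "payload": {
  "motion": [
    [[0.04, 0, 0, 0, 0, 0, 0], [0.04, 0, 0, 0, 0, 0, 0], [0.04, 0, 0, 0, 0, 0, 0], [0.04, 0, 0, 0, 0, 0, 0], [0.04, 0, 0, 0, 0, 0, 0], [0.04, 0, 0, 0, 0, 0, 0], [0.04, 0, 0, 0, 0, 0, 0], [0.04, 0, 0, 0, 0, 0, 0]]
  ]
}}

```text
time: 27.05
tool_pos: [0.5915, -0.0827, 0.2235]
tcp_rot: [3.129, -0.231, 0.002]
wrist_force: [0.3, 0.8, -4.0]
width: 0.595
```

Run:
```python
from h import *
s=read_state();print(s["tool_pos"],s["tcp_rot"],s["width"],s["wrist_force"],abs(s["joint_vel"]).max())
im,d=read_camera("side");cv2.imwrite("pics/v9.png",cv2.resize(im[100:250,270:410],(560,600),interpolation=2))
for t in("lock_center","shackle_tab"):
    for r in spot_in("side",t)[:3]: print(t,round(r["score"],2),w("side",r["xyz"]).round(3))
```

```text
[ 0.59151971 -0.08274454  0.22349987] [ 3.12929909e+00 -2.31493056e-01  2.45262583e-03] 0.5952277288364901 [ 0.34178328  0.77936667 -4.01763108] 0.002033378362796552
lock_center 0.9 [ 0.32  -0.149  0.038]
lock_center 0.71 [0.544 0.203 0.025]
lock_center 0.57 [ 0.57  -0.094  0.219]
shackle_tab 0.7 [ 0.277 -0.195  0.028]
shackle_tab 0.58 [ 0.525 -0.078  0.217]
shackle_tab 0.22 [ 0.585 -0.094  0.25 ]
```

View pics/v9.png

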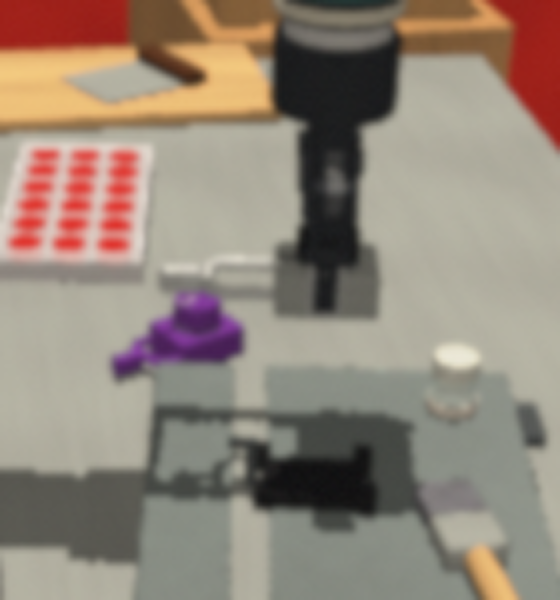

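The lock hangs level in the gripper (crop 325,280) with its shackle out to the left, and the cradle below (315,480) is empty. I hand in.

```bash
python3 -c "
from workcell import *
print(finish_job())"
```

```text
the job is handed in; nothing more can be done
None
```

The padlock is open and held in the gripper about 13 cm above its cradle, and I handed the job in there at about 27 s of the 61 s allowed.

- **Dial:** I turned the smaller steel lock's dial clockwise about 108° until it caught, with the torque rising to about 0.11 N m, then backed it off 10°. The top picture showed the white line at the index mark and the shackle sprung out about 4 mm.
- **Shackle:** I pulled it out at about 3 N until the force rose to 7.6 N and it stopped. The picture afterwards put it about 22 mm out, with the lock still in its cradle.
- **Lift:** I gripped the body by its long sides at 70 N and lifted it straight up 13 cm.
- **Last checks:**
  - The wrist carried about 4 N, close to the lock's weight, and the finger opening was steady at about 51 mm.
  - The joints were at rest.
  - The side picture showed the lock level and clear of the case, with the shackle out. The dial was hidden behind the gripper.
  - The jar, the brush and the part of the mould in view had not visibly moved. The bowl was not in that picture, but the arm never went near it.

None of the last checks failed. Part-way, the network missed the shackle tab in several pictures, so I measured it from depth and pixels instead.

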